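# Storage jars back in their rack by height

### The arm

A 6-joint arm with a two-finger parallel gripper is mounted at the origin on a cart in front of the work surface, level with it; the furniture and walls round the work are solid. World frame = base frame: x ahead of the robot, y to its left, z up, the work surface at z = 0. Lengths are in m, angles in rad, forces in N, time in s.
With the tool pointing down it reaches from about 0.25 to 0.775 m from the base axis. Payload 4 kg.
Tool frame: the origin (TCP) lies between the finger pads; the fingertips stand 14 mm ahead of it and the grasp point (between the pads) lies 5 mm behind it (nose_length is the distance from the TCP to the fingertips, in m); z points along the fingers, y is the line along which they close (so a half turn about z gives the same grasp; the last joint's range is limited). The gripper opens to 94 mm and grips with 3 to 60 N. Pads are 16 mm wide; open, the fingers measure 119 mm over their backs; the gripper's body (75 mm by 177 mm) begins 78 mm behind the grasp point.
Start: joints at [-1.45, 0.087, 1.371, -0, 1.684, -0.103], TCP at [0.122, -0.536, 0.22] pointing down, gripper open.
Joint ranges: [-3.1, 3.1], [-0.76, 2.03], [0.27, 2.55], [-1.08, 4.22], [0.17, 2.65], [-2.57, 2.57]. Speed limits (rad/s): [2.79, 2.79, 3.14, 3.14, 3.14, 3.14].

### API

Orientations are given as [roll, pitch, yaw] about the fixed x, y, z axes, in that order (R = Rz(yaw) Ry(pitch) Rx(roll)).
In Python, from bench import * gives the robot as it stands.
- The arm moves only by the tool move_arm, never from a script. Its argument "steps" is one flat list of numbers, 7 for each row, row after row: the turn, a rotation vector about the world's x, y, z in rad, then the shift along the world's x, y, z in m, then the opening, from 0 (shut) to 1 (fully open). A call has 1 to 12 rows; each row is the pose to reach, as a shift and turn from the pose commanded when the call began; what a row does not reach only later rows make up. A row lasts 1/10 s, in which the tool goes at most 50 mm and 8.59 degrees, less where a joint would pass 70% of its speed; a pose out of reach is approached as far as the arm can. A call with a gripper value outside its range is refused whole. The fingers move at their own pace and stop on an object; the grip force is fixed at half the most. Time passes only in rows, so rows that repeat a pose let the fingers close. It gives the time, the measured TCP pose, the force, the opening and the grip force at its end, in the units of the state.
- get_obs(): the state, without advancing time (a new reading comes with each control period).
- snapshot(name): name is "scene" or "side" or "wrist"; returns (picture, depth): 384x512x3 uint8, red, green, blue; 384x512 float32, m along the optical axis (not along the pixel's ray), 0 where there is no reading.
- camera_model(name): a dict with "fx", "fy", "cx", "cy" (pixels), "rvec" (rotation vector, rad) and "tvec" (3), from world to camera coordinates, as OpenCV has them. Camera axes: x right, y down, z forward; pixel columns grow to the right and rows downward; lengths in m; the calibration is good to about 2 mm. A picture is of the moment at which its call begins: read the wrist's pose just before it. camera_model takes no time and is no camera call; for the wrist camera it gives the pose at the moment of the call.
- close_job(): hands the job in; it is judged then, once.
Trained networks look in the newest picture that a camera, given by its name, has taken for a name from the list of things; names that differ only in an ending like _2 or _b are one class to them, and where a whole thing is asked for, a point or a joint stands for the part that bears it (a point fixed in the world has none). Each returns a list of dicts, best first, with "score" (0 to 1); they miss things now and then, are a little off and sometimes report something else, mostly with a low value. They report only what shows in the picture. A call takes as long as a camera call. They do not tell look-alikes from the thing itself.
- silhouettes(camera, target): "pixels" (384x512 bool, what is visible of it) and "uv" ([column, row] in pixels, amid what is visible of it).
- spot_point(camera, target): "uv" ([column, row] in pixels: a listed point, or the origin of a listed thing).
The state is a dict: "time": time; "joint_positions": joint angles; "qvel": joint speeds; "joint_torque": joint torques, N m; "tool_pos": TCP position; "ee_rot": TCP orientation; "wrist_force": force on the tool from outside, world axes, zero at the start; "wrist_torque": the same for the moment, N m; "width": finger opening in m; "finger_force": force on a finger pad.
Only numpy, scipy, OpenCV 4.12 (cv2) and the standard library are available. Lean on these libraries where they do the work, as an engineer would, in place of code of your own. Each camera call takes 0.05 s, during which the arm holds its last target. There are 200 camera calls.

### The job

Stand the four storage jars in the recesses of the wooden rack in order of height: the tallest next to the rack's high end board, stepping down to the shortest next to the low end board. Set each jar down upright in its own recess, do not drop or tip any, and leave the mug where it is.

Things in the scene. Friction and masses are not known exactly. Their poses are not given: they have to be found in the camera images.
- jar_66: The shortest of four storage jars alike but for height (66, 88, 110, 132 mm): upright cylinder, white glazed stoneware, flat pale-wood lid fixed on, 46 mm in diameter, 66 mm high with lid, 0.12 to 0.36 kg. Origin at the centre of its underside, z up its axis. The jars stand loose on the counter (z = 0) before the rack, in mixed order.
- jar_88: The second shortest of four storage jars alike but for height (66, 88, 110, 132 mm): upright cylinder, white glazed stoneware, flat pale-wood lid fixed on, 46 mm in diameter, 88 mm high with lid, 0.12 to 0.36 kg. Origin at the centre of its underside, z up its axis. The jars stand loose on the counter (z = 0) before the rack, in mixed order.
- jar_110: The second tallest of four storage jars alike but for height (66, 88, 110, 132 mm): upright cylinder, white glazed stoneware, flat pale-wood lid fixed on, 46 mm in diameter, 110 mm high with lid, 0.12 to 0.36 kg. Origin at the centre of its underside, z up its axis. The jars stand loose on the counter (z = 0) before the rack, in mixed order.
- jar_132: The tallest of four storage jars alike but for height (66, 88, 110, 132 mm): upright cylinder, white glazed stoneware, flat pale-wood lid fixed on, 46 mm in diameter, 132 mm high with lid, 0.12 to 0.36 kg. Origin at the centre of its underside, z up its axis. The jars stand loose on the counter (z = 0) before the rack, in mixed order.
- recess_a: One of four round recesses, row a-b-c-d, 64 mm apart, of the fixed birch-plywood rack (board 84 x 288 mm): the +y end one. 59 mm wide, rim 20 mm above the counter. Body: its felt floor; origin under the felt's centre, 2 mm below a seated jar's foot; z up, y along the row. Thin steel rails along both long sides, 38 mm from the centre line, reach 31 mm above the counter.
- recess_b: One of four round recesses, row a-b-c-d, 64 mm apart, of the fixed birch-plywood rack (board 84 x 288 mm): next to recess_a. 59 mm wide, rim 20 mm above the counter. Body: its felt floor; origin under the felt's centre, 2 mm below a seated jar's foot; z up, y along the row. Thin steel rails along both long sides, 38 mm from the centre line, reach 31 mm above the counter.
- recess_c: One of four round recesses, row a-b-c-d, 64 mm apart, of the fixed birch-plywood rack (board 84 x 288 mm): next to recess_d. 59 mm wide, rim 20 mm above the counter. Body: its felt floor; origin under the felt's centre, 2 mm below a seated jar's foot; z up, y along the row. Thin steel rails along both long sides, 38 mm from the centre line, reach 31 mm above the counter.
- recess_d: One of four round recesses, row a-b-c-d, 64 mm apart, of the fixed birch-plywood rack (board 84 x 288 mm): the -y end one. 59 mm wide, rim 20 mm above the counter. Body: its felt floor; origin under the felt's centre, 2 mm below a seated jar's foot; z up, y along the row. Thin steel rails along both long sides, 38 mm from the centre line, reach 31 mm above the counter.
- high_end: High end board of the rack: birch-plywood, 84 mm wide, 12 mm thick, 94 mm high, upright across one end of the row, 54 mm beyond the nearest recess's centre: at recess_a or at recess_d, it varies. The other end has a low board, 40 mm high. Origin at the centre of its underside, z up. Tall fixtures stand 10 cm behind the rack: a tap, its spout 150 mm up, at the -y end, soap dispensers on the wall.
- mug: A bystander: white mug, 78 mm across, 102 mm high, 112 mm long with its handle, upright beyond the rack's +y end. Origin at its underside in the middle of its length, z up, handle towards its own -y. Between mug and robot, on the +y side of jars and rack, stands a black case 244 mm high.
Not all that is in view belongs to the job. What is shaped like the jar_66 but yellow is not meant.

How it is judged:
By the outcome, as a careful person would: the job done as asked, in the order asked, and still so for the second after the job is handed in, with the robot touching nothing.
It also fails if it takes over 104 s, if anything falls off the work surface, if the arm or the gripper's body presses on something with over 40 N, if the wrist force passes 120 N, or if a joint passes its speed limit or range.

## Working session

There is one attempt and no reset: what is moved stays moved. The work goes in short steps, Python scripts to look and compute and a tool call to move; the robot and the scene stay as the last step left them, time stands still between calls to the robot, and variables do not carry over. Pictures are saved under pics/ and viewed, at most 14 in all, crops included, and the job is handed in when it is done.

Besides the shell and the picture viewer there is one more tool, called after "Emit:" as a command line: name --argument value ..., lists and objects as JSON in quotes. move_arm: Moves the arm, as the interface text tells. Its arguments: {"type":"object","properties":{"steps":{"type":"array"}},"required":["steps"]}

```bash
mkdir -p pics; ls; cat > h.py <<'E'
from bench import *
import numpy as np, cv2
def cam(n):
    m=camera_model(n);R=cv2.Rodrigues(np.array(m["rvec"],float))[0];return m,R,np.array(m["tvec"],float).ravel()
def cloud(n,depth):
    m,R,t=cam(n);v,u=np.mgrid[:384,:512]
    P=np.stack([(u-m["cx"])/m["fx"]*depth,(v-m["cy"])/m["fy"]*depth,depth],-1)
    return (P-t)@R
def save(name,p): cv2.imwrite("pics/"+name,cv2.cvtColor(p,cv2.COLOR_RGB2BGR))
E
python3 - <<'E'
from h import *
ims=[]
for n in("scene","side"):
    p,d=snapshot(n);W=cloud(n,d);np.savez(f"{n}.npz",p=p,d=d,W=W);save(n+".png",p)
    for t in("jar_66","jar_88","jar_110","jar_132","recess_a","high_end","mug"):
        for s in silhouettes(n,t)[:5]:
            k=s["pixels"]&(d>0);w=W[k]
            print(n,t,round(s["score"],2),np.round(s["uv"]),len(w),np.round(np.percentile(w,[2,50,98],axis=0),3).tolist() if len(w) else '')
print(get_obs()["time"],get_obs()["ee_rot"])
E
```

```text
pics
scene jar_66 0.95 [238. 163.] 647 [[0.381, 0.144, 0.01], [0.406, 0.151, 0.093], [0.422, 0.182, 0.134]]
scene jar_66 0.65 [202. 190.] 433 [[0.309, 0.068, 0.001], [0.334, 0.078, 0.052], [0.35, 0.125, 0.069]]
scene jar_66 0.58 [219. 233.] 478 [[0.405, -0.054, 0.004], [0.429, -0.043, 0.059], [0.447, -0.013, 0.069]]
scene jar_66 0.58 [196. 265.] 710 [[0.377, -0.172, -0.0], [0.424, -0.16, 0.072], [0.44, -0.126, 0.09]]
scene jar_66 0.56 [224. 203.] 665 [[0.398, 0.029, 0.003], [0.422, 0.038, 0.079], [0.438, 0.119, 0.112]]
scene jar_88 0.95 [238. 163.] 647 [[0.381, 0.144, 0.01], [0.406, 0.151, 0.093], [0.422, 0.182, 0.134]]
scene jar_88 0.65 [202. 190.] 433 [[0.309, 0.068, 0.001], [0.334, 0.078, 0.052], [0.35, 0.125, 0.069]]
scene jar_88 0.58 [219. 233.] 478 [[0.405, -0.054, 0.004], [0.429, -0.043, 0.059], [0.447, -0.013, 0.069]]
scene jar_88 0.58 [196. 265.] 710 [[0.377, -0.172, -0.0], [0.424, -0.16, 0.072], [0.44, -0.126, 0.09]]
scene jar_88 0.56 [224. 203.] 665 [[0.398, 0.029, 0.003], [0.422, 0.038, 0.079], [0.438, 0.119, 0.112]]
scene jar_110 0.95 [238. 163.] 647 [[0.381, 0.144, 0.01
[... 3557 characters left out ...]
0.081], [0.443, -0.132, 0.091]]
side jar_132 0.67 [201. 159.] 370 [[0.308, 0.066, -0.0], [0.336, 0.083, 0.064], [0.353, 0.111, 0.07]]
side recess_a 0.8 [273. 226.] 328 [[0.564, 0.081, 0.011], [0.592, 0.104, 0.014], [0.62, 0.127, 0.023]]
side recess_a 0.79 [294. 209.] 303 [[0.56, 0.142, 0.011], [0.584, 0.165, 0.014], [0.608, 0.19, 0.018]]
side recess_a 0.6 [322. 178.] 254 [[0.554, 0.269, 0.012], [0.577, 0.292, 0.015], [0.601, 0.317, 0.018]]
side recess_a 0.55 [304. 192.] 284 [[0.556, 0.206, 0.01], [0.58, 0.229, 0.014], [0.604, 0.254, 0.018]]
side high_end 0.89 [257. 237.] 608 [[0.557, 0.039, 0.007], [0.6, 0.043, 0.062], [0.636, 0.054, 0.096]]
0.8 [3.14136347e+00 1.99572404e-05 2.23806953e-01]
```

```bash
python3 - <<'E'
from h import *
from scipy.optimize import least_squares
J={132:(.402,.165),110:(.42,.05),88:(.42,-.15),66:(.428,-.033),"yel":(.33,.09)}
for n in("scene","side"):
    z=np.load(n+".npz");W=z["W"];d=z["d"]
    m,R,t=cam(n)
    print(n,"campos",-R.T@t)
    for h,c in J.items():
        H=66 if h=="yel" else h
        k=(d>0)&(abs(W[...,2]-H/1000)<.006)&(np.hypot(W[...,0]-c[0],W[...,1]-c[1])<.035)
        w=W[k][:,:2]; (x,y),r=cv2.minEnclosingCircle(w.astype(np.float32))
        k=(d>0)&(W[...,2]>.012)&(W[...,2]<H/1000-.012)&(np.hypot(W[...,0]-c[0],W[...,1]-c[1])<.035)
        s=W[k][:,:2]
        f=least_squares(lambda q:np.hypot(*(s-q).T)-.023,c,loss="soft_l1",f_scale=.002) if len(s)>20 else None
        print(h,"top",np.round([x,y,r],4),len(w),"median z",np.round(np.median(W[...,2][(d>0)&(np.hypot(W[...,0]-x,W[...,1]-y)<.015)]),4),"side",f and np.round(f.x,4),len(s))
    k=(d>0)&(W[...,0]>.52)&(W[...,0]<.67)&(W[...,1]>.02)&(W[...,1]<.38)&(abs(W[...,2]-.021)<.003)
    q=W[k][:,:2].astype(np.float32); print("board",cv2.minAreaRect(q),len(q))
a=cv2.imread("pics/scene.png");b=cv2.imread("pics/side.png")
cv2.imwrite("pics/both.png",np.vstack([cv2.resize(a[70:320,100:450],(700,500))]));
cv2.imwrite("pics/side_c.png",cv2.resize(b[70:320,100:450],(700,500)))
E
```

```text
scene campos [ 0.686291   -0.57071531  0.83351663]
132 top [0.3997 0.1663 0.0246] 180 median z 0.1329 side [0.3991 0.1677] 430
110 top [0.4173 0.0526 0.0243] 218 median z 0.1103 side [0.4157 0.0534] 382
88 top [ 0.4183 -0.1501  0.0232] 304 median z 0.088 side [ 0.4173 -0.1486] 311
66 top [ 0.4244 -0.032   0.0239] 239 median z 0.0661 side [ 0.4242 -0.0299] 188
yel top [0.3288 0.0903 0.0243] 188 median z 0.0668 side [0.3274 0.0917] 180
board ((0.6062434911727905, 0.19848889112472534), (0.13583050668239594, 0.3130890727043152), 4.310959339141846) 789
side campos [ 0.91891531 -0.26668856  0.95840469]
132 top [0.4029 0.1666 0.0248] 227 median z 0.1325 side [0.401  0.1659] 442
110 top [0.4186 0.0513 0.0241] 258 median z 0.1101 side [0.4174 0.0516] 336
88 top [ 0.4202 -0.1509  0.0233] 295 median z 0.0881 side [ 0.4191 -0.1504] 261
66 top [ 0.4279 -0.0319  0.0239] 264 median z 0.0662 side [ 0.426 -0.032] 160
yel top [0.3318 0.0893 0.0241] 212 median z 0.066 side [0.3291 0.0899] 111
board ((0.608391523361206, 0.1951291412115097), (0.13049998879432678, 0.30853143334388733), 4.148515701293945) 1247
```

View pics/scene.png

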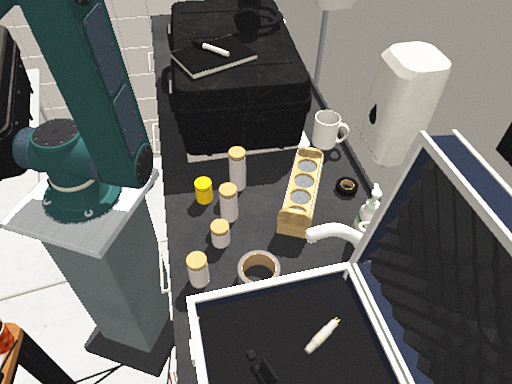

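View pics/side.png

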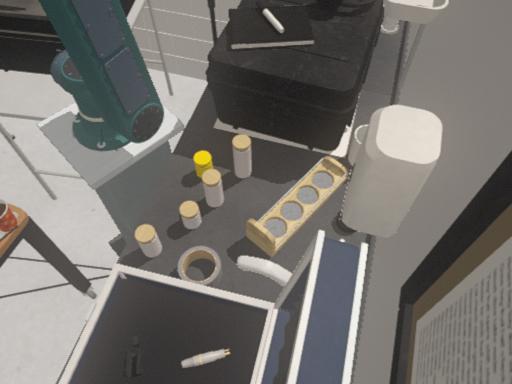

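```bash
python3 - <<'E'
from h import *
H=np.full((26,30),-1.)
for n in("scene","side"):
    z=np.load(n+".npz");W=z["W"][z["d"]>0]
    i=((W[:,0]-.28)/.02).astype(int);j=((W[:,1]+.2)/.025).astype(int)
    k=(W[:,0]>.28)&(W[:,1]>-.2)&(i<26)&(j<30)&(W[:,2]<.6)
    np.maximum.at(H,(i[k],j[k]),W[k,2])
print("y(cm)  ",' '.join(f"{-20+2.5*j:4.0f}" for j in range(30)))
for i in range(26): print(f"x{28+2*i:3d} ",' '.join("   ." if H[i,j]<-.5 else f"{H[i,j]*1000:4.0f}" for j in range(30)))
# board end & recess estimate
for n in("scene","side"):
    z=np.load(n+".npz");W=z["W"];d=z["d"]
    k=(d>0)&(W[...,2]>.088)&(W[...,2]<.1)&(W[...,0]>.53)&(W[...,0]<.66)&(W[...,1]>.02)&(W[...,1]<.08)
    q=W[k][:,:2];print("hi top",q.mean(0),cv2.minAreaRect(q.astype(np.float32)),len(q))
    k=(d>0)&(W[...,2]>.035)&(W[...,2]<.044)&(W[...,0]>.53)&(W[...,0]<.66)&(W[...,1]>.3)&(W[...,1]<.38)
    q=W[k][:,:2];print("lo top",q.mean(0),cv2.minAreaRect(q.astype(np.float32)),len(q))
E
```

```text
y(cm)    -20  -18  -15  -12  -10   -8   -5   -2    0    2    5    8   10   12   15   18   20   22   25   28   30   32   35   38   40   42   45   48   50   52
x 28     .  -89  -78  -78    2    4    5    5    5    5    4    5    5    3    4    4    4  197  243  245  244  257  259  259  273  259  259  260  259  245
x 30     .  -78  -81    3    4    5    7    5    6    5   66   69   68    5    4    5    4    4  239  244  244  244  259  259  261  259  260  260  256  244
x 32     .  -79    4    4    6    5    5    7    4    6   70   70   71    5    6    4    5    4  231  243  244  244  244  254  259  259  259  259  244  245
x 34     2    4    4    5    5    4    4    5    4    4   70   70   70    7    5    6    4    4  184  243  243  244  243  245  256  258  260  244  244  244
x 36     4    4    4    6    5    5    6    4    5    4    5    3    4    4  134    4    1    4    4  237  243  243  243  244  246  260  259  244  244  244
x 38     5   89   89    3    4    4    7    3    4  112  114    1    5  135  136  136    5    4    5  205  242  244  245  244  245  248  245  245  244  244
x 40  
[... 2979 characters left out ...]
 105  127  448  448  446    3    4    .    .  386  462  462  462  462  600  600    .    .    .    .    .    .    .    .    .    .    .
hi top [0.59174007 0.04759971] ((0.5913608074188232, 0.04886726662516594), (0.0667773187160492, 0.0139979412779212), 6.1892781257629395) 132
lo top [0.56900056 0.34613632] ((0.5700966715812683, 0.3475545346736908), (0.06710180640220642, 0.017167843878269196), 2.251218795776367) 80
hi top [0.59503975 0.04693007] ((0.5940883159637451, 0.04758854955434799), (0.07050064206123352, 0.01347549818456173), 5.332011699676514) 158
lo top [0.5740089  0.34555639] ((0.5717339515686035, 0.34583327174186707), (0.06462633609771729, 0.01351151056587696), 4.913204193115234) 103
```

Emit:
move_arm --steps '[0,0,1.272,0.3035,0.5045,-0.04,1,0,0,1.272,0.3035,0.5045,-0.04,1,0,0,1.272,0.3035,0.5045,-0.04,1,0,0,1.272,0.3035,0.5045,-0.04,1,0,0,1.272,0.3035,0.5045,-0.04,1,0,0,1.272,0.3035,0.5045,-0.04,1,0,0,1.272,0.3035,0.5045,-0.04,1,0,0,1.272,0.3035,0.5045,-0.04,1,0,0,1.272,0.3035,0.5045,-0.04,1,0,0,1.272,0.3035,0.5045,-0.04,1,0,0,1.272,0.3035,0.5045,-0.04,1,0,0,1.272,0.3035,0.5045,-0.04,1]'

```text
time: 2.0
tool_pos: [0.4264, -0.0293, 0.1797]
ee_rot: [3.14, -0.0, 1.498]
wrist_force: [0.1, 0.1, -0.3]
width: 0.094
finger_force: 0.0
```

```bash
cat > w.py <<'E'
from h import *
import sys
# usage: w.py name toplane x y : circle of points near z=top around x,y
n,H,cx,cy=sys.argv[1],*map(float,sys.argv[2:5])
p,d=snapshot("wrist");W=cloud("wrist",d);save(n,p)
k=(d>0)&(abs(W[...,2]-H)<.006)&(np.hypot(W[...,0]-cx,W[...,1]-cy)<.04)
q=W[k];print("top",len(q),q.size and (np.round(cv2.minEnclosingCircle(q[:,:2].astype(np.float32)),4) if 0 else (cv2.minEnclosingCircle(q[:,:2].astype(np.float32)),np.median(q,0))))
o=get_obs();print(o["time"],o["tool_pos"],o["ee_rot"],o["joint_positions"])
E
python3 w.py w1.png .066 .4255 -.0315
```

```text
top 1939 (((0.4295338988304138, -0.025174766778945923), 0.023110495880246162), array([ 0.42963121, -0.02405875,  0.06514267]))
2.05 [ 0.42820101 -0.02485978  0.17900944] [ 3.13979197 -0.00534052  1.50239408] [-0.19471156 -0.17721217  1.70462525  0.00552974  1.61306534 -0.12606776]
```

View pics/w1.png

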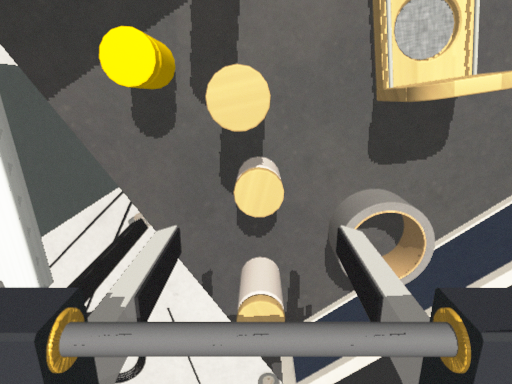

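```bash
python3 - <<'E'
import subprocess
E
python3 w.py w2.png .066 .4255 -.0315; python3 w.py w2.png .066 .4255 -.0315; python3 - <<'E'
from h import *
p,d=snapshot("wrist");W=cloud("wrist",d)
for H,c in((.110,(.4172,.0522)),(.132,(.4007,.1666)),(.066,(.4255,-.0315)),(.088,(.4187,-.150))):
    k=(d>0)&(abs(W[...,2]-H)<.005)&(np.hypot(W[...,0]-c[0],W[...,1]-c[1])<.035);q=W[k]
    if len(q): print(H,cv2.minEnclosingCircle(q[:,:2].astype(np.float32)),np.median(q[:,2]))
E
```

```text
top 1923 (((0.42581236362457275, -0.033495981246232986), 0.022983545437455177), array([ 0.42604382, -0.03251489,  0.06587216]))
2.1 [ 0.42669422 -0.02792267  0.17905003] [-3.14130877e+00 -1.73469020e-03  1.50310343e+00] [-1.99436843e-01 -1.78636891e-01  1.70573504e+00  1.68401141e-03
  1.61500373e+00 -1.31670201e-01]
top 1942 (((0.42696434259414673, -0.03260057047009468), 0.023083927109837532), array([ 0.42682731, -0.0312397 ,  0.06594097]))
2.15 [ 0.42586113 -0.03005699  0.17921448] [-3.14073556e+00  1.32876600e-04  1.50079056e+00] [-2.03235999e-01 -1.79854071e-01  1.70643156e+00 -2.45801256e-04
  1.61584701e+00 -1.33241140e-01]
0.11 ((0.4189338982105255, 0.05177012085914612), 0.023052848875522614) 0.10983780477794833
0.066 ((0.4273231625556946, -0.0315738208591938), 0.02306986227631569) 0.065942429405169
0.088 ((0.4200800359249115, -0.14875027537345886), 0.022771472111344337) 0.08794603660058833
```

Emit:
move_arm --steps '[0,0,0,0.0015,-0.0005,-0.03,1,0,0,0,0.0015,-0.0005,-0.06,1,0,0,0,0.0015,-0.0005,-0.09,1,0,0,0,0.0015,-0.0005,-0.115,1,0,0,0,0.0015,-0.0005,-0.13,1,0,0,0,0.0015,-0.0005,-0.14,1,0,0,0,0.0015,-0.0005,-0.14,1,0,0,0,0.0015,-0.0005,-0.14,0.4,0,0,0,0.0015,-0.0005,-0.14,0.4,0,0,0,0.0015,-0.0005,-0.14,0.4,0,0,0,0.0015,-0.0005,-0.14,0.4,0,0,0,0.0015,-0.0005,-0.14,0.4]'

```text
time: 3.4
tool_pos: [0.4273, -0.0323, 0.0399]
ee_rot: [3.141, 0.0, 1.496]
wrist_force: [0.3, 1.1, -0.6]
width: 0.0575
finger_force: 0.0
```

Emit:
move_arm --steps '[0,0,0,0,0,0,0,0,0,0,0,0,0,0,0,0,0,0,0,0,0,0,0,0,0,0,0,0,0,0,0,0,0,0,0,0,0,0,0,0,0,0,0,0,0,0,0,0.01,0,0,0,0,0,0,0.03,0,0,0,0,0,0,0.06,0,0,0,0,0,0,0.08,0,0,0,0,0,0,0.08,0,0,0,0,0,0,0.08,0]'

```text
time: 4.6
tool_pos: [0.427, -0.0323, 0.1194]
ee_rot: [3.141, 0.0, 1.496]
wrist_force: [-0.4, 0.6, -0.8]
width: 0.0455
finger_force: 30.0
```

Emit:
move_arm --steps '[0,0,0,0,0,0.03,0,0,0,0.05,0.03,0.01,0.05,0,0,0,0.1,0.06,0.03,0.05,0,0,0,0.15,0.075,0.065,0.05,0,0,0,0.2,0.09,0.1,0.05,0,0,0,0.25,0.1,0.135,0.05,0,0,0,0.3,0.11,0.17,0.05,0,0,0,0.35,0.12,0.205,0.05,0,0,0,0.4,0.13,0.24,0.05,0,0,0,0.45,0.14,0.27,0.05,0,0,0,0.5,0.145,0.3,0.05,0,0,0,0.53,0.148,0.3255,0.05,0]'

```text
time: 5.8
tool_pos: [0.5743, 0.2944, 0.1661]
ee_rot: [-3.137, -0.0, 2.028]
wrist_force: [0.2, -0.3, -1.1]
width: 0.0456
finger_force: 30.0
```

```bash
cat > rk.py <<'E'
from h import *
import sys
for _ in range(3): snapshot("wrist")
p,d=snapshot("wrist");W=cloud("wrist",d);save(sys.argv[1],p)
for s in silhouettes("wrist","recess_a"):
    k=s["pixels"]&(d>0);w=W[k]
    if len(w): print(round(s["score"],2),np.round(s["uv"]),len(w),np.round(np.median(w,0),4),np.round(cv2.minEnclosingCircle(w[:,:2].astype(np.float32))[0],4),round(cv2.minEnclosingCircle(w[:,:2].astype(np.float32))[1],4))
o=get_obs();print(o["time"],o["tool_pos"],o["ee_rot"],o["joint_positions"])
E
python3 rk.py r1.png
```

```text
0.65 [262. 178.] 1676 [0.5735 0.2994 0.0144] [0.5763 0.2946] 0.0277
0.58 [217. 299.] 247 [0.5917 0.1505 0.0146] [0.5741 0.2068] 0.072
0.56 [222. 226.] 58 [0.5579 0.2354 0.0146] [0.5534 0.26  ] 0.0312
0.5 [211. 318.] 80 [0.5961 0.1229 0.0146] [0.5977 0.1231] 0.008
6.05 [0.57435355 0.29233432 0.16746508] [-3.13793763e+00  5.06610901e-04  2.02537641e+00] [ 3.83269669e-01  3.14718242e-01  1.20578931e+00 -7.66853632e-04
  1.62469472e+00 -7.13494197e-02]
```

View pics/r1.png

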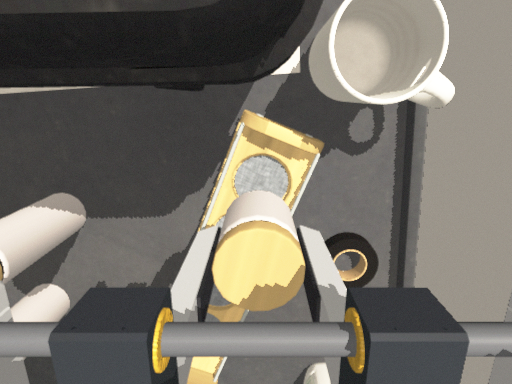

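Emit:
move_arm --steps '[0,0,0,0.001,0.001,-0.02,0,0,0,0,0.001,0.001,-0.045,0,0,0,0,0.001,0.001,-0.07,0,0,0,0,0.001,0.001,-0.085,0,0,0,0,0.001,0.001,-0.095,0,0,0,0,0.001,0.001,-0.1,0,0,0,0,0.001,0.001,-0.105,0,0,0,0,0.001,0.001,-0.108,0,0,0,0,0.001,0.001,-0.11,0,0,0,0,0.001,0.001,-0.112,0,0,0,0,0.001,0.001,-0.112,0,0,0,0,0.001,0.001,-0.112,0]'

```text
time: 7.25
tool_pos: [0.5762, 0.2943, 0.0578]
ee_rot: [3.141, 0.0, 2.026]
wrist_force: [-0.3, 0.8, -1.6]
width: 0.0458
finger_force: 30.0
```

Emit:
move_arm --steps '[0,0,0,0,0,-0.001,0,0,0,0,0,0,-0.002,0,0,0,0,0,0,-0.003,0,0,0,0,0,0,-0.0035,0,0,0,0,0,0,-0.0035,0,0,0,0,0,0,-0.0035,0]'

```text
time: 7.85
tool_pos: [0.5761, 0.2942, 0.054]
ee_rot: [3.142, -0.0, 2.026]
wrist_force: [0.8, -0.2, -1.4]
width: 0.0455
finger_force: 30.0
```

Emit:
move_arm --steps '[0,0,0,0,0,-0.0005,0,0,0,0,0,0,-0.001,0,0,0,0,0,0,-0.0015,0,0,0,0,0,0,-0.002,0,0,0,0,0,0,-0.002,0]'

```text
time: 8.35
tool_pos: [0.5762, 0.2942, 0.0536]
ee_rot: [3.141, 0.0, 2.026]
wrist_force: [-2.8, -0.7, 5.8]
width: 0.0451
finger_force: 30.0
```

Emit:
move_arm --steps '[0,0,0,0,0,0.0015,0,0,0,0,0,0,0.0015,0.8,0,0,0,0,0,0.0015,0.8,0,0,0,0,0,0.0015,0.8,0,0,0,0,0,0.0015,0.8,0,0,0,0,0,0.002,0.8,0,0,0,0,0,0.01,0.8,0,0,0,0,0,0.03,0.8,0,0,0,0,0,0.06,0.8,0,0,0,0,0,0.1,0.8,0,0,0,0,0,0.14,0.8,0,0,0,0,0,0.14,0.8]'

```text
time: 9.55
tool_pos: [0.5792, 0.2955, 0.2015]
ee_rot: [3.126, 0.001, 2.026]
wrist_force: [0.5, -0.4, 0.7]
width: 0.0753
finger_force: 0.0
```

Emit:
move_arm --steps '[0,0,-0.08,-0.016,-0.044,0,0.9,0,0,-0.16,-0.031,-0.089,0,0.9,0,0,-0.24,-0.047,-0.133,0,1,0,0,-0.32,-0.062,-0.178,0,1,0,0,-0.4,-0.078,-0.222,0,1,0,0,-0.48,-0.094,-0.266,0,1,0,0,-0.56,-0.109,-0.311,0,1,0,0,-0.64,-0.125,-0.355,0,1,0,0,-0.72,-0.14,-0.4,0,1,0,0,-0.8,-0.156,-0.444,0,1,0,0,-0.8,-0.156,-0.444,0,1,0,0,-0.8,-0.156,-0.444,0,1]'

```text
time: 10.75
tool_pos: [0.4196, -0.1504, 0.1919]
ee_rot: [-3.141, -0.001, 1.224]
wrist_force: [0.5, -0.6, -0.5]
width: 0.094
finger_force: 0.0
```

```bash
cat > j.py <<'E'
from h import *
import sys
H,cx,cy=map(float,sys.argv[1:4])
for i in range(3): p,d=snapshot("wrist")
m=cloud("wrist",d);k=(d>0)&(abs(m[...,2]-H)<.005)&(np.hypot(m[...,0]-cx,m[...,1]-cy)<.04);q=m[k]
print(len(q),cv2.minEnclosingCircle(q[:,:2].astype(np.float32)) if len(q) else "")
o=get_obs();print(o["time"],o["tool_pos"],o["ee_rot"])
E
python3 j.py .088 .42 -.1495
python3 - <<'E'
from h import *
p,d=snapshot("scene");W=cloud("scene",d);save("s2.png",cv2.resize(p[70:320,100:450],(700,500)))
k=(d>0)&(np.hypot(W[...,0]-.576,W[...,1]-.294)<.035)&(W[...,2]>.074);q=W[k];print(len(q),q.size and (cv2.minEnclosingCircle(q[:,:2].astype(np.float32)),np.median(q[:,2])))
E
```

```text
2056 ((0.4209682047367096, -0.14826999604701996), 0.022989334538578987)
10.9 [ 0.4204479  -0.14854212  0.1919235 ] [-3.14155118e+00 -5.32429880e-04  1.22828159e+00]
152 (((0.5732768177986145, 0.29443100094795227), 0.024939924478530884), np.float64(0.08055817852132408))
```

View pics/s2.png

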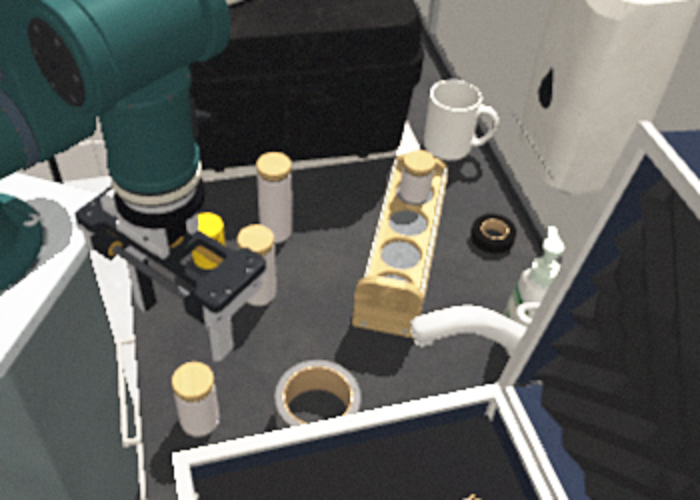

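Emit:
move_arm --steps '[0,0,0,0.001,0.001,-0.035,1,0,0,0,0.001,0.001,-0.075,1,0,0,0,0.001,0.001,-0.11,1,0,0,0,0.001,0.001,-0.13,1,0,0,0,0.001,0.001,-0.135,0.9,0,0,0,0.001,0.001,-0.135,0,0,0,0,0.001,0.001,-0.135,0,0,0,0,0.001,0.001,-0.135,0,0,0,0,0.001,0.001,-0.135,0,0,0,0,0.001,0.001,-0.135,0,0,0,0,0.001,0.001,-0.135,0,0,0,0,0.001,0.001,-0.135,0]'

```text
time: 12.15
tool_pos: [0.4211, -0.149, 0.0576]
ee_rot: [3.141, 0.0, 1.226]
wrist_force: [-2.1, 0.1, 3.9]
width: 0.0461
finger_force: 29.9
```

Emit:
move_arm --steps '[0,0,0,0,0,0.005,0,0,0,0,0,0,0.03,0,0,0,0,0,0,0.065,0,0,0,0,0,0,0.1,0,0,0,0.05,0.01,0.02,0.13,0,0,0,0.12,0.025,0.055,0.14,0,0,0,0.19,0.04,0.09,0.14,0,0,0,0.26,0.055,0.13,0.14,0,0,0,0.33,0.07,0.17,0.14,0,0,0,0.4,0.087,0.21,0.14,0,0,0,0.47,0.104,0.25,0.14,0,0,0,0.54,0.12,0.29,0.14,0]'

```text
time: 13.35
tool_pos: [0.5413, 0.1429, 0.1964]
ee_rot: [-3.141, 0.0, 1.769]
wrist_force: [-0.2, -0.5, -2.6]
width: 0.0456
finger_force: 29.9
```

Emit:
move_arm --steps '[0,0,0.06,0.014,0.03,0,0,0,0,0.12,0.026,0.06,0,0,0,0,0.16,0.034,0.08,0,0,0,0,0.18,0.039,0.089,0,0,0,0,0.18,0.039,0.089,0,0,0,0,0.18,0.039,0.089,0,0,0,0,0.18,0.039,0.089,0,0,0,0,0.18,0.039,0.089,0,0]'

```text
time: 14.15
tool_pos: [0.58, 0.2291, 0.1974]
ee_rot: [3.141, 0.0, 1.944]
wrist_force: [-0.0, 0.6, -1.6]
width: 0.0459
finger_force: 29.9
```

```bash
python3 rk.py r2.png
```

```text
0.79 [254. 110.] 163 [0.5543 0.2944 0.0139] [0.5635 0.2971] 0.0227
0.62 [264. 171.] 1555 [0.5794 0.2349 0.0138] [0.5815 0.2311] 0.0272
0.4 [220. 218.] 54 [0.5615 0.1655 0.0137] [0.5608 0.1904] 0.0343
14.4 [0.58005157 0.22984119 0.19722319] [3.14120959e+00 3.77111484e-05 1.94525091e+00] [ 2.86424829e-01  2.57039705e-01  1.21906114e+00 -3.90510867e-06
  1.66510692e+00 -8.80301282e-02]
```

Emit:
move_arm --steps '[0,0,0,0.001,0.001,-0.03,0,0,0,0,0.001,0.001,-0.065,0,0,0,0,0.001,0.001,-0.095,0,0,0,0,0.001,0.001,-0.11,0,0,0,0,0.001,0.001,-0.118,0,0,0,0,0.001,0.001,-0.121,0,0,0,0,0.001,0.001,-0.123,0,0,0,0,0.001,0.001,-0.124,0,0,0,0,0.001,0.001,-0.125,0,0,0,0,0.001,0.001,-0.126,0,0,0,0,0.001,0.001,-0.127,0,0,0,0,0.001,0.001,-0.127,0]'

```text
time: 15.6
tool_pos: [0.5816, 0.2313, 0.0716]
ee_rot: [3.14, 0.0, 1.946]
wrist_force: [-1.2, -0.3, 4.3]
width: 0.0457
finger_force: 29.9
```

Contact; release and rise.

Emit:
move_arm --steps '[0,0,0,0,0,0.001,0,0,0,0,0,0,0.001,0.75,0,0,0,0,0,0.001,0.75,0,0,0,0,0,0.001,0.75,0,0,0,0,0,0.001,0.75,0,0,0,0,0,0.005,0.75,0,0,0,0,0,0.02,0.75,0,0,0,0,0,0.045,0.75,0,0,0,0,0,0.075,0.75,0,0,0,0,0,0.105,0.75,0,0,0,0,0,0.125,0.75,0,0,0,0,0,0.13,0.75]'

```text
time: 16.8
tool_pos: [0.5827, 0.2317, 0.2054]
ee_rot: [3.133, 0.001, 1.946]
wrist_force: [-0.1, -0.3, -0.8]
width: 0.0702
finger_force: 0.0
```

Emit:
move_arm --steps '[0,0,-0.04,-0.027,-0.03,0,0.9,0,0,-0.08,-0.054,-0.06,0,1,0,0,-0.12,-0.081,-0.09,0,1,0,0,-0.16,-0.108,-0.12,0,1,0,0,-0.2,-0.135,-0.15,0,1,0,0,-0.25,-0.1625,-0.1785,0,1,0,0,-0.25,-0.1625,-0.1785,0,1,0,0,-0.25,-0.1625,-0.1785,0,1,0,0,-0.25,-0.1625,-0.1785,0,1]'

```text
time: 17.7
tool_pos: [0.4191, 0.0532, 0.1999]
ee_rot: [3.141, -0.0, 1.697]
wrist_force: [1.2, 0.5, -0.3]
width: 0.0939
finger_force: 0.0
```

```bash
python3 j.py .11 .4185 .052
```

```text
2267 ((0.41892021894454956, 0.0531168095767498), 0.023054366931319237)
17.85 [0.41913239 0.05337588 0.19975185] [-3.14106662e+00 -2.40075277e-04  1.69727566e+00]
```

Emit:
move_arm --steps '[0,0,0,0,0,-0.035,1,0,0,0,0,0,-0.07,1,0,0,0,0,0,-0.1,1,0,0,0,0,0,-0.118,1,0,0,0,0,0,-0.122,0.9,0,0,0,0,0,-0.122,0,0,0,0,0,0,-0.122,0,0,0,0,0,0,-0.122,0,0,0,0,0,0,-0.122,0,0,0,0,0,0,-0.122,0,0,0,0,0,0,-0.122,0,0,0,0,0,0,-0.122,0]'

```text
time: 19.05
tool_pos: [0.4188, 0.0526, 0.0786]
ee_rot: [3.141, 0.0, 1.696]
wrist_force: [-1.1, -0.7, 3.5]
width: 0.0458
finger_force: 30.0
```

Emit:
move_arm --steps '[0,0,0,0,0,0.005,0,0,0,0,0,0,0.03,0,0,0,0,0,0,0.065,0,0,0,0.02,0.015,0.01,0.1,0,0,0,0.04,0.045,0.03,0.115,0,0,0,0.06,0.075,0.05,0.115,0,0,0,0.09,0.105,0.07,0.115,0,0,0,0.12,0.135,0.09,0.115,0,0,0,0.15,0.155,0.105,0.115,0,0,0,0.15,0.166,0.114,0.115,0,0,0,0.15,0.166,0.114,0.115,0,0,0,0.15,0.166,0.114,0.115,0]'

```text
time: 20.25
tool_pos: [0.5839, 0.1665, 0.1919]
ee_rot: [-3.139, 0.0, 1.846]
wrist_force: [-0.8, -0.3, -3.0]
width: 0.0454
finger_force: 30.0
```

```bash
python3 rk.py r3.png
```

```text
0.83 [258. 170.] 1243 [0.5837 0.1746 0.014 ] [0.5863 0.1664] 0.0276
0.62 [261.  97.] 250 [0.5631 0.2467 0.0141] [0.5704 0.2404] 0.0215
0.56 [274.  74.] 428 [0.5709 0.2762 0.014 ] [0.5765 0.2936] 0.0269
20.5 [0.5841081  0.16617905 0.19335503] [3.14125527e+00 1.21653248e-04 1.84520083e+00] [ 1.83890773e-01  2.20751162e-01  1.27059363e+00 -9.09431075e-05
  1.64990085e+00 -9.05209550e-02]
```

Emit:
move_arm --steps '[0,0,0,0.001,0.0005,-0.02,0,0,0,0,0.001,0.0005,-0.045,0,0,0,0,0.001,0.0005,-0.07,0,0,0,0,0.001,0.0005,-0.086,0,0,0,0,0.001,0.0005,-0.094,0,0,0,0,0.001,0.0005,-0.097,0,0,0,0,0.001,0.0005,-0.099,0,0,0,0,0.001,0.0005,-0.1,0,0,0,0,0.001,0.0005,-0.101,0,0,0,0,0.001,0.0005,-0.102,0,0,0,0,0.001,0.0005,-0.1025,0,0,0,0,0.001,0.0005,-0.1025,0]'

```text
time: 21.7
tool_pos: [0.5862, 0.1673, 0.0926]
ee_rot: [3.139, 0.0, 1.846]
wrist_force: [-2.2, -0.3, 6.0]
width: 0.0455
finger_force: 30.0
```

Emit:
move_arm --steps '[0,0,0,0,0,0.001,0,0,0,0,0,0,0.001,0.75,0,0,0,0,0,0.001,0.75,0,0,0,0,0,0.001,0.75,0,0,0,0,0,0.001,0.75,0,0,0,0,0,0.005,0.75,0,0,0,0,0,0.02,0.75,0,0,0,0,0,0.045,0.75,0,0,0,0,0,0.075,0.75,0,0,0,0,0,0.105,0.75,0,0,0,0,0,0.125,0.75,0,0,0,0,0,0.13,0.75]'

```text
time: 22.9
tool_pos: [0.5871, 0.1675, 0.2257]
ee_rot: [3.133, 0.001, 1.846]
wrist_force: [0.7, -0.3, 0.2]
width: 0.0704
finger_force: 0.0
```

Emit:
move_arm --steps '[0,0,0.02,-0.03,0,0,0.9,0,0,0.04,-0.065,0,0,1,0,0,0.06,-0.1,0,0,1,0,0,0.08,-0.135,0,0,1,0,0,0.115,-0.165,0,0,1,0,0,0.115,-0.184,0,0,1,0,0,0.115,-0.184,0,0,1,0,0,0.115,-0.184,0,0,1,0,0,0.115,-0.184,0,0,1]'

```text
time: 23.8
tool_pos: [0.4022, 0.1671, 0.2203]
ee_rot: [-3.141, 0.0, 1.96]
wrist_force: [0.7, 1.0, -0.7]
width: 0.0939
finger_force: 0.0
```

```bash
python3 j.py .132 .402 .1665
```

```text
2291 ((0.4026277959346771, 0.16754640638828278), 0.02304571494460106)
23.95 [0.40223081 0.16710579 0.22013271] [-3.14085372e+00 -7.49503548e-05  1.96022812e+00]
```

Emit:
move_arm --steps '[0,0,0,0,0,-0.035,1,0,0,0,0,0,-0.07,1,0,0,0,0,0,-0.1,1,0,0,0,0,0,-0.118,1,0,0,0,0,0,-0.122,0.9,0,0,0,0,0,-0.122,0,0,0,0,0,0,-0.122,0,0,0,0,0,0,-0.122,0,0,0,0,0,0,-0.122,0,0,0,0,0,0,-0.122,0,0,0,0,0,0,-0.122,0,0,0,0,0,0,-0.122,0]'

```text
time: 25.15
tool_pos: [0.4018, 0.1673, 0.0991]
ee_rot: [3.141, 0.0, 1.961]
wrist_force: [-0.9, 0.0, 2.4]
width: 0.0454
finger_force: 30.0
```

Emit:
move_arm --steps '[0,0,0,0,0,0.005,0,0,0,0,0,0,0.03,0,0,0,0,0,0,0.065,0,0,0,-0.03,0.01,-0.005,0.1,0,0,0,-0.06,0.04,-0.015,0.13,0,0,0,-0.09,0.075,-0.028,0.14,0,0,0,-0.12,0.11,-0.04,0.14,0,0,0,-0.15,0.145,-0.05,0.14,0,0,0,-0.18,0.17,-0.058,0.14,0,0,0,-0.215,0.1885,-0.0645,0.14,0,0,0,-0.215,0.1885,-0.0645,0.14,0,0,0,-0.215,0.1885,-0.0645,0.14,0]'

```text
time: 26.35
tool_pos: [0.5895, 0.1027, 0.2373]
ee_rot: [-3.139, -0.001, 1.746]
wrist_force: [-0.2, -0.3, -2.6]
width: 0.0458
finger_force: 30.0
```

```bash
python3 rk.py r4.png
```

```text
0.75 [259. 162.] 1027 [0.5893 0.1101 0.0141] [0.591  0.1043] 0.0266
0.68 [269.  10.] 282 [0.574  0.2763 0.014 ] [0.5792 0.279 ] 0.0268
26.6 [0.58934007 0.10319141 0.23895315] [ 3.14109678e+00 -2.21758520e-05  1.74683150e+00] [ 7.85575142e-02  1.92544838e-01  1.21418479e+00  7.12826004e-05
  1.73437166e+00 -9.74660239e-02]
```

View pics/r4.png

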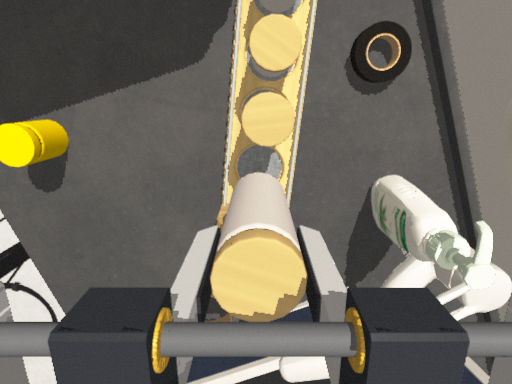

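Emit:
move_arm --steps '[0,0,0,0.001,0,-0.03,0,0,0,0,0.001,0,-0.065,0,0,0,0,0.001,0,-0.095,0,0,0,0,0.001,0,-0.112,0,0,0,0,0.001,0,-0.119,0,0,0,0,0.001,0,-0.122,0,0,0,0,0.001,0,-0.124,0,0,0,0,0.001,0,-0.125,0,0,0,0,0.001,0,-0.126,0,0,0,0,0.001,0,-0.127,0,0,0,0,0.001,0,-0.1275,0,0,0,0,0.001,0,-0.1275,0]'

```text
time: 27.8
tool_pos: [0.5918, 0.1028, 0.1131]
ee_rot: [3.139, 0.0, 1.746]
wrist_force: [-2.0, 1.5, 6.8]
width: 0.0458
finger_force: 30.0
```

Emit:
move_arm --steps '[0,0,0,0,0,0.001,0,0,0,0,0,0,0.001,0.75,0,0,0,0,0,0.001,0.75,0,0,0,0,0,0.001,0.75,0,0,0,0,0,0.001,0.75,0,0,0,0,0,0.005,0.75,0,0,0,0,0,0.02,0.75,0,0,0,0,0,0.045,0.75,0,0,0,0,0,0.075,0.75,0,0,0,0,0,0.105,0.75,0,0,0,0,0,0.12,0.75,0,0,0,0,0,0.12,0.75]'

```text
time: 29.0
tool_pos: [0.5925, 0.1028, 0.2351]
ee_rot: [3.134, 0.001, 1.746]
wrist_force: [-0.6, 0.5, -0.1]
width: 0.0708
finger_force: 0.0
```

Emit:
move_arm --steps '[0,0,0,-0.04,-0.01,0,0.75,0,0,0,-0.08,-0.02,0,0.75,0,0,0,-0.12,-0.04,0,0.75,0,0,0,-0.16,-0.06,0,0.75,0,0,0,-0.18,-0.08,0,0.75,0,0,0,-0.18,-0.08,0,0.75,0,0,0,-0.18,-0.08,0,0.75,0,0,0,-0.18,-0.08,0,0.75]'

```text
time: 29.8
tool_pos: [0.4114, 0.0231, 0.2302]
ee_rot: [-3.14, -0.001, 1.746]
wrist_force: [0.2, -0.4, 1.1]
width: 0.0706
finger_force: 0.0
```

```bash
python3 - <<'E'
from h import *
ims=[]
for n in("scene","side"):
    p,d=snapshot(n);W=cloud(n,d);ims.append(cv2.resize(p[60:310,150:400],(400,400)))
    for H,c in((.066,(.5762,.2942)),(.088,(.5812,.2305)),(.110,(.586,.1667)),(.132,(.591,.103))):
        k=(d>0)&(abs(W[...,2]-H-.0137)<.006)&(np.hypot(W[...,0]-c[0],W[...,1]-c[1])<.035);q=W[k]
        print(n,H,len(q),q.size and (np.round(cv2.minEnclosingCircle(q[:,:2].astype(np.float32))[0],4),np.median(q[:,2])))
save("fin.png",np.hstack(ims)); o=get_obs();print(o["time"],o["tool_pos"])
E
```

```text
scene 0.066 135 (array([0.5733, 0.2943]), np.float64(0.08041853431093585))
scene 0.088 150 (array([0.5785, 0.2303]), np.float64(0.10238248035576021))
scene 0.11 180 (array([0.5833, 0.1663]), np.float64(0.12418933968768535))
scene 0.132 228 (array([0.5889, 0.1028]), np.float64(0.14601858935392947))
side 0.066 225 (array([0.5758, 0.2936]), np.float64(0.08012544663733331))
side 0.088 246 (array([0.5818, 0.2284]), np.float64(0.10206752330816668))
side 0.11 268 (array([0.5855, 0.1652]), np.float64(0.12442138199058625))
side 0.132 306 (array([0.5924, 0.1006]), np.float64(0.14596499192283408))
29.9 [0.41155983 0.02317984 0.23033272]
```

View pics/fin.png

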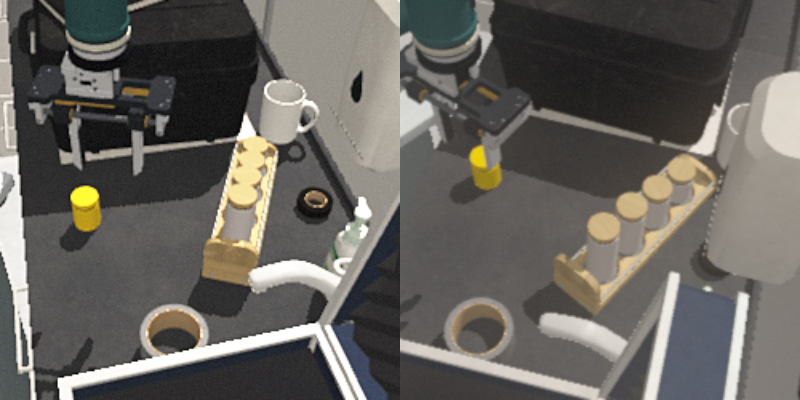

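All four jars stand upright and seated, stepping down from the high end; the mug is untouched.

```bash
python3 -c "
from bench import *
print(close_job())"
```

```text
the job is handed in; nothing more can be done
None
```

The four jars stand upright in the rack, stepping down from the 132 mm jar at the high end board to the 66 mm jar at the low one. The mug was left where it was, and the job was handed in at about 30 s.

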